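Raise the studio camera over a dish

TASK

Get the black dish ready for its photograph: push it along the table, without picking it up, until it sits centred in the white ring on the grey photo mat. Then press the orange button on the camera stand all the way down, and by the yellow knob pull the mast up past its first stop to the second stop, where it is fully extended. It sinks if let go, so finish while still gripping the knob and holding the mast fully up, and leave all the other pottery and tools where they are.

Things in the scene. Friction and masses are not known exactly. Their poses are not given: they have to be found in the camera images.
- dish: the shallow black round dish to be photographed: 100 mm across at the rim, 94 mm at the foot, 26 mm tall, wall 5 mm, open on top, about 0.3 kg, loose on the table. Origin: centre of its underside
- mat: the photo mat, fixed: a dark grey square, 150 x 150 mm, flat on the table with no edge to bump into (a dish slides on freely), a white ring printed in its middle, 106 mm inside and 116 mm outside diameter. Origin: centre of the ring, at table height. It lies some 230 mm to the stand's -y side
- stand: the fixed camera stand: dark steel base plate (200 mm along x, 100 along y, 12 thick), upright telescopic mast, and on the -x side a black release box 48 mm tall. Origin: on the table on the mast's axis. x axis points from button to mast, z up; the -y side faces the mat. The outer tube is 28 mm thick with a 38 mm collar and ends 125 mm above the table
- release_top (a point): centre of the top face of the orange release button: 30 mm across, on the release box, 105 mm from the mast's axis along the stand's -x, 57 mm above the table while it is up. It is pressed straight down by 6 mm
- release (a joint): how far the orange button is down: 0 is up, 0.006 m fully down. About 3 N moves it, and it stays down by itself. While it is up (below 0.004 m) a bolt locks both sections of the mast; from about 0.004 m the mast is free
- pull_knob: yellow upright cylindrical knob on top of the mast: 30 mm across, 40 tall, underside (origin, its centre) 172 mm above the table with the mast down; rises with the mast. Free all round for fingers; 16 mm below its underside a 22 mm wide bracket runs 62 mm to the stand's -y side with a small black camera 85 mm wide, 85 to 150 mm above the table
- knob_mid (a point): the point to grip: on the knob's axis, 22 mm above its underside, 194 mm above the table with the mast down and 314 mm with it fully extended
- mast_top (a joint): how far the thin inner section of the mast (with camera and knob) is pulled out of the middle section: 0 is down, 0.060 m is its end. It moves first; the pull takes about 4 N, and its own weight brings it down again when let go. Its end is the first stop
- mast_mid (a joint): how far the thicker middle section is pulled out of the outer tube: 0 is down, 0.060 m is its end. It follows the inner section only after the first stop, and sliding it takes a pull of about 10 N in all. Its end is the second stop (a hard stop): both sections out, the knob 120 mm higher than at the start
- candle_jar: bystander: a squat candle jar with a cream top, 54 across and 75 tall; sizes in mm; loose, to be left where it is. Origin: centre of its underside
- slip_tile: bystander: a flat cream tile with brown marks, 90 x 60 x 12; sizes in mm; loose, to be left where it is. Origin: centre of its underside
- clay_tile: bystander: a flat brown clay tile, 70 x 100 x 14; sizes in mm; loose, to be left where it is. Origin: centre of its underside
- terracotta_dish: bystander: an orange-brown terracotta dish, 96 across and 30 tall (not the dish to be moved); sizes in mm; loose, to be left where it is. Origin: centre of its underside
- mug: bystander: a black mug, 72 across and 75 tall, with a handle; sizes in mm; loose, to be left where it is. Origin: centre of its underside
- pinch_pot: bystander: a small cream pinch pot, 72 across and 45 tall; sizes in mm; loose, to be left where it is. Origin: centre of its underside
- brush: bystander: a wooden paint brush, 170 long, lying flat; sizes in mm; loose, to be left where it is. Origin: its underside
Things that resemble listed ones, but are neither listed nor needed, are in the scene too. Of the things that look like the dish, the smallest one is meant.

How it is judged:
By the outcome, as a careful person would: the job done as asked, in the order asked, and still so for the second after the job is handed in, while the arm keeps its last pose, push and grip.
It also fails if it takes over 72 s, if anything falls off the work surface, if the arm or the gripper's body presses on something with over 40 N, if the wrist force passes 120 N, or if a joint passes its speed limit or range.

ROBOT

A 6-joint arm with a two-finger parallel gripper is mounted at the origin on the work surface. World frame = base frame: x ahead of the robot, y to its left, z up, the work surface at z = 0. Lengths are in m, angles in rad, forces in N, time in s.
With the tool pointing down it reaches from about 0.375 to 0.9 m from the base axis. Payload 3.1 kg.
Tool frame: the origin (TCP) lies between the finger pads; the fingertips stand 17 mm ahead of it and the grasp point (between the pads) lies 2 mm behind it (robot.nose_length is the distance from the TCP to the fingertips, in m); z points along the fingers, y is the line along which they close (so a half turn about z gives the same grasp; the last joint's range is limited). The gripper opens to 87 mm and grips with 3 to 60 N. Pads are 19 mm wide; open, the fingers measure 117 mm over their backs; the gripper's body (75 mm by 190 mm) begins 51 mm behind the grasp point.
Start: joints at [-1.484, 0.527, 1.433, -0, 1.181, -0.178], TCP at [0.164, -0.603, 0.24] pointing down, gripper open.
Joint ranges: [-3.08, 3.08], [-0.75, 2.2], [0.22, 2.44], [-1.43, 4.57], [0, 2.65], [-2.85, 2.85]. Speed limits (rad/s): [2.79, 2.79, 3.14, 3.14, 3.14, 3.14].

INTERFACE

Orientations are given as a unit quaternion [x, y, z, w].
In Python, from rig import robot, cams gives the robot as it stands.
- The arm moves only by the shell command python3 -m pendant 'ROWS' [FORCE]. ROWS is JSON, a list of rows, each an object with "jaw": the opening, from 0 (shut) to 1 (fully open); "linear": the shift along the tool's x, y, z in cm, a list of three; "twist": the turn about the tool's z in degrees. A call has 1 to 12 rows; each row shifts and turns the commanded pose from where the row before left it, along the tool's axes as they then stand; what a row does not reach is not made up. A row lasts 1/12 s, in which the tool goes at most 41.7 mm and 7.16 degrees, less where a joint would pass 70% of its speed; a pose out of reach is approached as far as the arm can. A call is refused whole if a number of a shift passes 4.17 or a number of a turn 7.16, either way. A call with a gripper value outside its range is refused whole. The fingers move at their own pace and stop on an object; FORCE is the grip in N (left out, the last holds). Time passes only in rows, so rows that do not move let the fingers close. It gives the time, the measured TCP pose, the force, the opening and the grip force at its end, in the units of the state.
- robot.get_obs(): the state, without advancing time (a new reading comes with each control period).
- cams.camera(name): name is "side" or "top"; returns a dict with "color" (480x640x3 uint8, blue, green, red), "depth" (480x640 float32, m along the optical axis (not along the pixel's ray), 0 where there is no reading), "fov_y" (degrees; the focal length in pixels is half the picture's height over the tangent of half this angle, whatever the lens; pixels are square), "cx", "cy" (the principal point, pixels), "view" (4x4, takes a point from world to camera coordinates). Camera axes: x right, y down, z forward; pixel columns grow to the right and rows downward; lengths in m; the calibration is good to about 2 mm. A picture is of the moment at which its call begins.
- robot.hand_in(): hands the job in; it is judged then, once.
The state is a dict: "time": time; "q": joint angles; "joint_velocities": joint speeds; "joint_torque": joint torques, N m; "position": TCP position; "tool_rot": TCP orientation; "ft_force": force on the tool from outside, world axes, zero at the start; "moment": the same for the moment, N m; "grip_width": finger opening in m; "grip_force": force on a finger pad.
Only numpy, scipy, OpenCV 4.12 (cv2) and the standard library are available. Lean on these libraries where they do the work, as an engineer would, in place of code of your own. Each camera call takes 0.05 s, during which the arm holds its last target. There are 200 camera calls.

## Working session

There is one attempt and no reset: what is moved stays moved. The work goes in short steps, Python scripts to look and compute and a shell command to move; the robot and the scene stay as the last step left them, time stands still between calls to the robot, and variables do not carry over. Pictures are saved under pics/ and viewed, at most 10 in all, crops included, and the job is handed in when it is done.

```bash
mkdir -p pics
cat > h.py <<'E'
import numpy as np, cv2
from rig import robot, cams
def shot(n,save=None):
    c=cams.camera(n)
    if save: cv2.imwrite('pics/'+save,c['color'])
    np.savez('last_'+n,**c)
    return c
def load(n): return np.load('last_'+n+'.npz')
def px(c,u,v,z=None):
    f=240/np.tan(np.radians(float(c['fov_y']))/2)
    r=np.array([(u-c['cx'])/f,(v-c['cy'])/f,1]); V=np.linalg.inv(c['view'])
    if z is None:
        p=r*c['depth'][int(v),int(u)]; return V[:3,:3]@p+V[:3,3]
    d=V[:3,:3]@r; o=V[:3,3]; return o+d*(z-o[2])/d[2]
E
python3 - <<'E'
from h import *
a=shot('top','t0.png');b=shot('side','s0.png')
for c in(a,b): print(np.linalg.inv(c['view']).round(3).tolist(),c['fov_y'],c['cx'],c['cy'])
o=robot.get_obs();print(o)
E
```

```text
[[0.003, -0.989, 0.147, 0.326], [-1.0, -0.002, 0.009, -0.054], [-0.008, -0.147, -0.989, 1.453], [0.0, 0.0, 0.0, 1.0]] 44.57154192996547 319.7938856003426 238.63254752438826
[[-0.948, -0.195, 0.253, 0.18], [-0.319, 0.544, -0.776, 1.035], [0.013, -0.816, -0.578, 0.944], [0.0, 0.0, 0.0, 1.0]] 47.73510758215458 319.6508074959265 241.10858355349717
{'time': 0.1, 'q': array([-1.48350913e+00,  5.28390173e-01,  1.43376588e+00,  3.49087915e-06,
        1.18137827e+00, -1.78507923e-01]), 'joint_velocities': array([ 0.00086863, -0.00219158, -0.00323771, -0.00107863, -0.00110066,
        0.00031092]), 'joint_torque': array([-1.58983285e-04, -4.40985882e+01, -1.77151269e+01,  6.35245023e-02,
        5.33403398e-02, -4.46572426e-05]), 'position': array([ 0.16414279, -0.60242162,  0.23866165]), 'tool_rot': array([ 9.91181730e-01,  1.32505983e-01,  4.58770981e-05, -9.69749049e-04]), 'ft_force': array([-0.4499488 , -0.13457175, -0.03907243]), 'moment': array([ 0.05143595, -0.07802499,  0.05841011]), 'grip_force': 0.0, 'grip_width': 0.08722235256826631}
```

View pics/t0.png

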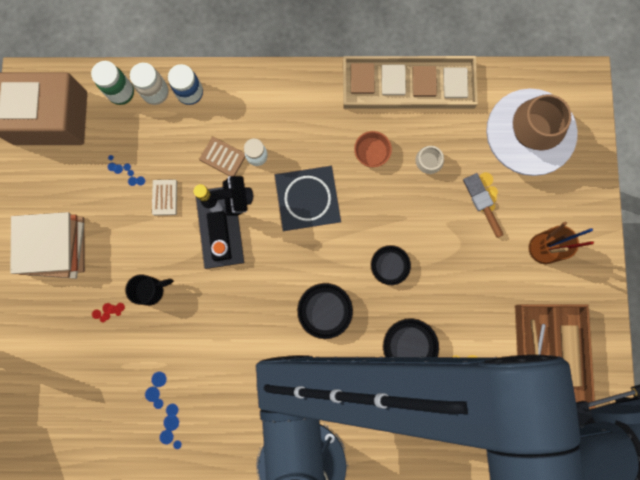

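View pics/s0.png

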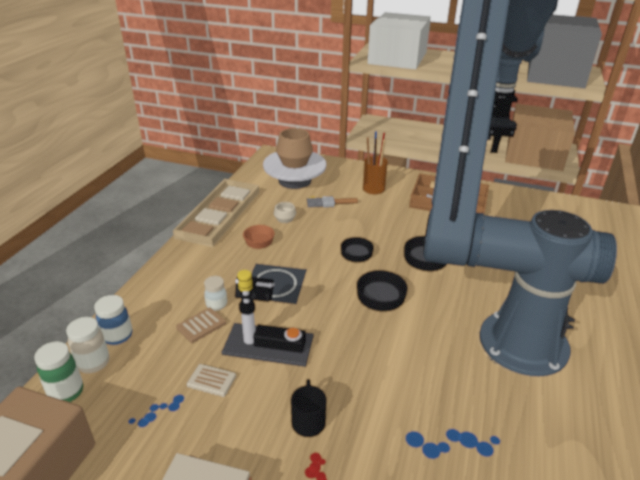

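Black dish candidates in the top view are (391,265) at about 40 px, (325,310) at about 56 px and (411,345) at about 56 px. At about 400 px/m, 100 mm is about 40 px, so (391,265), the smallest, fits. I'll confirm in a crop.

Run:
```python
from h import *
a=load('top')['color']
cv2.imwrite('pics/c0.png',cv2.resize(a[150:350,180:450],(800,593),interpolation=cv2.INTER_CUBIC))
```

```text
(no output)
```

View pics/c0.png

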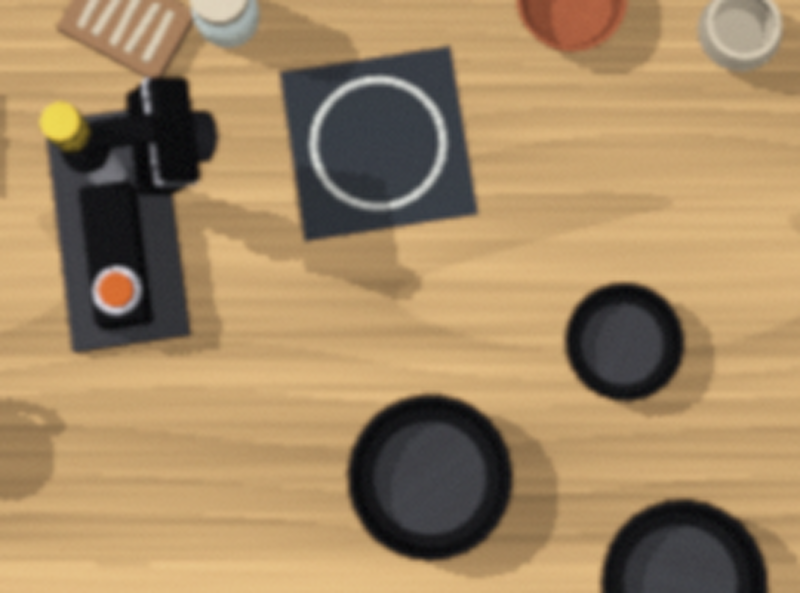

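The crop confirms it: the dish at crop (625,341) is 118 px wide, against 160 px for the other two. The ring is at (378,143), the button at (116,290) and the knob top at (62,123).

Run:
```python
from h import *
c=load('top');s=800/270
P=lambda u,v,z:px(c,180+u/s-.33,150+v/s-.33,z).round(4)
D=P(625,341,.026);R=P(378,143,0);B=P(116,290,.057);K=P(62,123,.212)
print('dish',D,'ring',R,'but',B,'knob',K)
S=load('side')
print('side dish',px(S,357,249,.026),'ring',px(S,275,283,0),'but',px(S,293,335,.057),'knob',px(S,245,275,.212))
u=(K-B)[:2];print('stand x ang',np.degrees(np.arctan2(u[1],u[0])),np.linalg.norm(u))
d=(R-D)[:2];print('push',d,np.linalg.norm(d),np.degrees(np.arctan2(d[1],d[0])))
```

```text
dish [ 0.4742 -0.2152  0.026 ] ring [ 0.6466 -0.0095  0.    ] but [0.5117 0.2009 0.057 ] knob [0.6145 0.2158 0.212 ]
side dish [ 0.46893484 -0.19584194  0.026     ] ring [ 0.64515096 -0.0047491   0.        ] but [0.50811484 0.214771   0.057     ] knob [0.61139468 0.22542256 0.212     ]
stand x ang 8.247111952237569 0.10387420276469032
push [0.1724 0.2057] 0.26839197081880073 50.03316366278715
```

```bash
cat >> h.py <<'E'
def seg(c,lo,hi,box):
    u0,v0,u1,v1=box
    h=cv2.cvtColor(c['color'],cv2.COLOR_BGR2HSV)
    m=cv2.inRange(h,np.array(lo),np.array(hi)); k=np.zeros_like(m); k[v0:v1,u0:u1]=m[v0:v1,u0:u1]
    n,l,st,ct=cv2.connectedComponentsWithStats(k); i=1+np.argmax(st[1:,4])
    x,y,w,hh,a=st[i]; return (x+(w-1)/2,y+(hh-1)/2),(w,hh,a)
E
python3 - <<'E'
from h import *
t=load('top');s=load('side')
for n,c,lo,hi,box,z in [('dish',t,(0,0,0),(180,255,75),(365,235,420,295),.026),('dish',s,(0,0,0),(180,255,75),(330,230,380,268),.02),
 ('ring',t,(0,0,140),(180,80,255),(280,172,336,226),0),('ring',s,(0,0,120),(180,80,255),(252,262,306,302),0),
 ('but',t,(3,170,120),(15,255,255),(205,235,235,262),.057),('but',s,(3,150,120),(15,255,255),(275,322,310,350),.057),
 ('knob',t,(20,150,120),(35,255,255),(185,175,220,210),.212),('knob',s,(20,150,120),(35,255,255),(225,260,265,300),.192)]:
    p,w=seg(c,lo,hi,box); print(n,p,w,px(c,*p,z).round(4))
E
```

```text
dish (np.float64(390.5), np.float64(265.0)) (np.int32(40), np.int32(39), np.int32(1197)) [ 0.4736 -0.2149  0.026 ]
dish (np.float64(356.5), np.float64(249.5)) (np.int32(32), np.int32(24), np.int32(567)) [ 0.4715 -0.201   0.02  ]
ring (np.float64(307.0), np.float64(197.5)) (np.int32(47), np.int32(44), np.int32(325)) [ 0.6477 -0.0089  0.    ]
ring (np.float64(277.0), np.float64(279.5)) (np.int32(39), np.int32(22), np.int32(107)) [ 0.6457 -0.0204  0.    ]
but (np.float64(218.5), np.float64(247.5)) (np.int32(10), np.int32(10), np.int32(77)) [0.5118 0.2017 0.057 ]
but (np.float64(292.5), np.float64(332.0)) (np.int32(10), np.int32(9), np.int32(81)) [0.5126 0.2062 0.057 ]
knob (np.float64(200.5), np.float64(191.5)) (np.int32(14), np.int32(14), np.int32(148)) [0.6138 0.2159 0.212 ]
knob (np.float64(244.5), np.float64(280.5)) (np.int32(14), np.int32(20), np.int32(226)) [0.6161 0.2209 0.192 ]
```

```bash
python3 -m pendant '[{"jaw":0,"linear":[0,0,0],"twist":-7},{"jaw":0,"linear":[0,0,0],"twist":-7},{"jaw":0,"linear":[0,0,0],"twist":-7},{"jaw":0,"linear":[0,0,0],"twist":-7},{"jaw":0,"linear":[0,0,0],"twist":-7}]' 20
python3 - <<'E'
from h import *
from scipy.spatial.transform import Rotation as R
print(R.from_quat(robot.get_obs()['tool_rot']).as_matrix().round(3))
E
```

```text
time: 0.52
position: [0.1641, -0.6026, 0.2389]
tool_rot: [0.904, 0.427, 0.0, -0.001]
ft_force: [-0.5, 0.4, -0.1]
grip_width: 0.0617
grip_force: 0.0
[[ 0.635  0.772 -0.   ]
 [ 0.772 -0.635  0.001]
 [ 0.001 -0.001 -1.   ]]
```

```bash
python3 -m pendant '[{"jaw":0,"linear":[4.1,-0.06,0],"twist":0},{"jaw":0,"linear":[4.1,-0.06,0],"twist":0},{"jaw":0,"linear":[4.1,-0.06,0],"twist":0},{"jaw":0,"linear":[4.1,-0.06,0],"twist":0},{"jaw":0,"linear":[4.1,-0.06,0],"twist":0},{"jaw":0,"linear":[4.1,-0.06,0],"twist":0},{"jaw":0,"linear":[4.1,-0.06,0],"twist":0},{"jaw":0,"linear":[4.1,-0.06,0],"twist":0},{"jaw":0,"linear":[4.1,-0.06,0],"twist":0},{"jaw":0,"linear":[4.1,-0.06,0],"twist":0},{"jaw":0,"linear":[4.1,-0.06,0],"twist":0},{"jaw":0,"linear":[4.1,-0.06,0],"twist":0}]' 20
python3 -m pendant '[{"jaw":0,"linear":[0,0,0],"twist":0},{"jaw":0,"linear":[0,0,0],"twist":0},{"jaw":0,"linear":[0,0,4],"twist":0},{"jaw":0,"linear":[0,0,4],"twist":0},{"jaw":0,"linear":[0,0,4],"twist":0},{"jaw":0,"linear":[0,0,2],"twist":0},{"jaw":0,"linear":[0,0,0],"twist":0},{"jaw":0,"linear":[0,0,0],"twist":0}]'
python3 - <<'E'
from h import *
t=shot('top');s=shot('side')
cv2.imwrite('pics/c1.png',np.hstack([cv2.resize(t['color'][200:320,320:440],(400,400)),cv2.resize(s['color'][170:290,300:420],(400,400))]))
E
```

```text
time: 1.52
position: [0.4741, -0.2183, 0.2393]
tool_rot: [0.905, 0.424, -0.0, -0.0]
ft_force: [0.5, -0.7, -0.2]
grip_width: 0.0002
grip_force: 0.0
time: 2.18
position: [0.4722, -0.2211, 0.0987]
tool_rot: [0.906, 0.424, -0.001, -0.001]
ft_force: [0.6, -0.3, 0.2]
grip_width: 0.0003
grip_force: 0.0
```

View pics/c1.png

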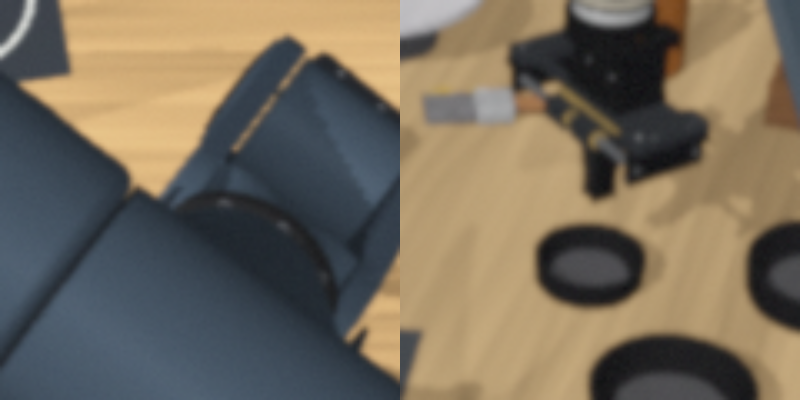

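The side view (right half) shows the shut fingers at about (600,190), right above the dish at (590,265). I'll descend into it.

```bash
python3 -m pendant '[{"jaw":0,"linear":[0.3,-0.3,3],"twist":0},{"jaw":0,"linear":[0,0,2],"twist":0},{"jaw":0,"linear":[0,0,1],"twist":0},{"jaw":0,"linear":[0,0,0.7],"twist":0},{"jaw":0,"linear":[0,0,0],"twist":0},{"jaw":0,"linear":[0,0,0],"twist":0}]'
python3 - <<'E'
from h import *
from scipy.spatial.transform import Rotation as R
s=shot('side'); o=robot.get_obs(); M=R.from_quat(o['tool_rot']).as_matrix(); print(o['position'],M.round(3))
print('tip px-ray',px(s,359.4,228.5,.082))
cv2.imwrite('pics/c2.png',cv2.resize(s['color'][200:290,310:400],(500,500)))
E
```

```text
time: 2.78
position: [0.4737, -0.2167, 0.0334]
tool_rot: [0.905, 0.424, 0.0, 0.001]
ft_force: [-0.7, -0.6, -0.8]
grip_width: 0.0006
grip_force: 0.0
[ 0.47381248 -0.21669375  0.03364379] [[ 0.64   0.769  0.002]
 [ 0.769 -0.64  -0.001]
 [ 0.     0.002 -1.   ]]
tip px-ray [ 0.47124668 -0.21871086  0.082     ]
```

View pics/c2.png

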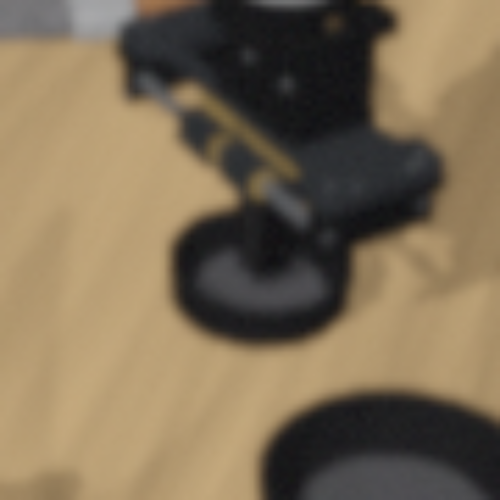

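```bash
python3 -m pendant '[{"jaw":0,"linear":[1,0,0.3],"twist":0},{"jaw":0,"linear":[1,0,0],"twist":0},{"jaw":0,"linear":[0.6,0,0],"twist":0},{"jaw":0,"linear":[0.7,0,0],"twist":0},{"jaw":0,"linear":[0.9,0,0],"twist":0},{"jaw":0,"linear":[1,0,0],"twist":0},{"jaw":0,"linear":[1,0,0],"twist":0},{"jaw":0,"linear":[1,0,0],"twist":0},{"jaw":0,"linear":[1,0,0],"twist":0},{"jaw":0,"linear":[1,0,0],"twist":0},{"jaw":0,"linear":[1,0,0],"twist":0},{"jaw":0,"linear":[1,0,0],"twist":0}]'
python3 -m pendant '[{"jaw":0,"linear":[1,0,0],"twist":0},{"jaw":0,"linear":[1,0,0],"twist":0},{"jaw":0,"linear":[1,0,0],"twist":0},{"jaw":0,"linear":[1,0,0],"twist":0},{"jaw":0,"linear":[1,0,0],"twist":0},{"jaw":0,"linear":[1,0,0],"twist":0},{"jaw":0,"linear":[1,0,0],"twist":0},{"jaw":0,"linear":[1,0,0],"twist":0},{"jaw":0,"linear":[1,0,0],"twist":0},{"jaw":0,"linear":[1,0,0],"twist":0},{"jaw":0,"linear":[1,0,0],"twist":0},{"jaw":0,"linear":[0.8,0,0],"twist":0}]'
python3 -m pendant '[{"jaw":0,"linear":[0.8,0,0],"twist":0},{"jaw":0,"linear":[0.8,0,0],"twist":0},{"jaw":0,"linear":[0.8,0,0],"twist":0},{"jaw":0,"linear":[0.7,0,0],"twist":0},{"jaw":0,"linear":[0.7,0,0],"twist":0},{"jaw":0,"linear":[0.7,0,0],"twist":0},{"jaw":0,"linear":[0.5,0,0],"twist":0},{"jaw":0,"linear":[0.4,0,0],"twist":0},{"jaw":0,"linear":[0.2,0,0],"twist":0},{"jaw":0,"linear":[0,0,0],"twist":0},{"jaw":0,"linear":[0,0,0],"twist":0}]'
python3 - <<'E'
from h import *
t=shot('top');s=shot('side')
cv2.imwrite('pics/c3.png',np.hstack([cv2.resize(t['color'][150:250,255:355],(400,400),interpolation=2),cv2.resize(s['color'][240:320,235:315],(400,400),interpolation=2)]))
E
```

```text
time: 3.83
position: [0.5452, -0.1292, 0.0296]
tool_rot: [0.905, 0.425, -0.0, -0.0]
ft_force: [-1.6, -2.2, 1.8]
grip_width: 0.0006
grip_force: 1.7
time: 4.83
position: [0.6209, -0.0383, 0.0295]
tool_rot: [0.905, 0.425, 0.0, 0.0]
ft_force: [-2.4, -2.9, 3.0]
grip_width: 0.0003
grip_force: 1.8
time: 5.75
position: [0.6563, 0.0042, 0.0294]
tool_rot: [0.906, 0.424, 0.001, -0.0]
ft_force: [0.3, -0.3, 0.2]
grip_width: 0.001
grip_force: 0.2
```

View pics/c3.png

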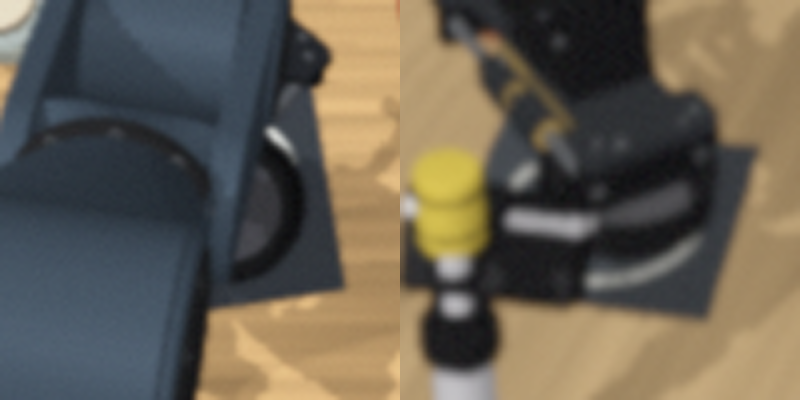

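```bash
python3 -m pendant '[{"jaw":0,"linear":[0.4,0,0],"twist":0},{"jaw":0,"linear":[0.4,0,0],"twist":0},{"jaw":0,"linear":[0.3,0,0],"twist":0},{"jaw":0,"linear":[0.2,0,0],"twist":0},{"jaw":0,"linear":[0.1,0,0],"twist":0},{"jaw":0,"linear":[0,0,0],"twist":0},{"jaw":0,"linear":[0,0,0],"twist":0},{"jaw":0,"linear":[-0.5,0,0],"twist":0},{"jaw":0,"linear":[-1.5,0,0],"twist":0},{"jaw":0,"linear":[-1,0,0],"twist":0},{"jaw":0,"linear":[0,0,-2],"twist":0},{"jaw":0,"linear":[0,0,-4],"twist":0}]'
python3 -m pendant '[{"jaw":0,"linear":[0,0,-3],"twist":0},{"jaw":0,"linear":[-2.5,3.3,0],"twist":0},{"jaw":0,"linear":[-2.5,3.3,0],"twist":0},{"jaw":0,"linear":[-2.5,3.3,0],"twist":0},{"jaw":0,"linear":[-2.5,3.3,0],"twist":0},{"jaw":0,"linear":[-2.5,3.3,0],"twist":0},{"jaw":0,"linear":[0,0,0],"twist":0},{"jaw":0,"linear":[0,0,0],"twist":0},{"jaw":0,"linear":[0,0,0],"twist":0}]'
python3 - <<'E'
from h import *
t=shot('top')
cv2.imwrite('pics/c4.png',cv2.resize(t['color'][150:250,255:355],(600,600),interpolation=2))
print(robot.get_obs()['position'])
E
```

```text
time: 6.85
position: [0.641, -0.009, 0.0852]
tool_rot: [0.906, 0.424, -0.005, -0.004]
ft_force: [0.4, 0.0, 0.1]
grip_width: 0.0005
grip_force: 0.0
time: 7.6
position: [0.6916, -0.2102, 0.1191]
tool_rot: [0.906, 0.424, -0.0, -0.001]
ft_force: [-0.7, 0.3, -0.4]
grip_width: 0.0002
grip_force: 0.0
[ 0.69160259 -0.2090853   0.11912485]
```

View pics/c4.png

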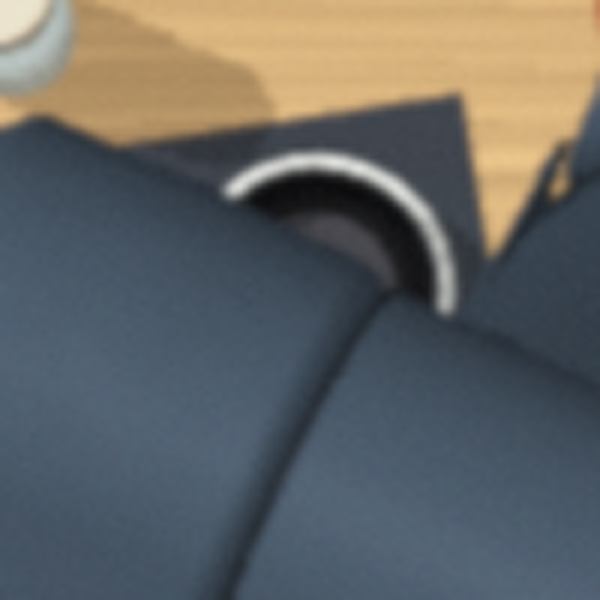

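The arm still hides the lower half of the ring, so I'll move further aside.

```bash
python3 -m pendant '[{"jaw":0,"linear":[-3.1,2.6,0],"twist":0},{"jaw":0,"linear":[-3.1,2.6,0],"twist":0},{"jaw":0,"linear":[-3.1,2.6,0],"twist":0},{"jaw":0,"linear":[-3.1,2.6,0],"twist":0},{"jaw":0,"linear":[0,0,0],"twist":0},{"jaw":0,"linear":[0,0,0],"twist":0},{"jaw":0,"linear":[0,0,0],"twist":0}]'
python3 - <<'E'
from h import *
t=shot('top')
cv2.imwrite('pics/c5.png',cv2.resize(t['color'][160:240,267:347],(560,560),interpolation=2))
p,w=seg(t,(0,0,125),(180,90,255),(280,172,336,226));print('ring',p,w,px(t,*p,0))
g=t['color'].max(2);print(g[198,275:342].tolist());print(g[165:232,307].tolist())
s=shot('side')
cv2.imwrite('pics/c5s.png',cv2.resize(s['color'][250:310,245:315],(700,600),interpolation=2))
E
```

```text
time: 8.23
position: [0.693, -0.3697, 0.1191]
tool_rot: [0.905, 0.425, -0.0, -0.001]
ft_force: [-0.4, 0.7, -0.6]
grip_width: 0.0001
grip_force: 0.0
ring (np.float64(302.5), np.float64(197.0)) (np.int32(38), np.int32(45), np.int32(241)) [0.64899166 0.00251048 0.        ]
[210, 203, 166, 110, 81, 79, 79, 81, 99, 162, 213, 194, 125, 56, 22, 17, 19, 22, 31, 49, 58, 61, 64, 72, 77, 79, 78, 78, 79, 79, 81, 81, 81, 82, 79, 78, 82, 94, 99, 102, 104, 107, 109, 111, 110, 111, 109, 109, 108, 111, 110, 110, 110, 112, 113, 114, 114, 113, 114, 115, 115, 115, 118, 115, 117, 115, 116]
[223, 221, 222, 210, 142, 82, 78, 78, 79, 88, 140, 204, 173, 91, 36, 14, 15, 19, 23, 29, 45, 66, 73, 78, 80, 79, 78, 80, 79, 82, 80, 79, 82, 81, 82, 84, 82, 82, 81, 81, 83, 84, 85, 87, 92, 96, 101, 104, 105, 104, 108, 106, 106, 105, 104, 105, 104, 105, 105, 104, 105, 105, 105, 104, 106, 106, 105]
```

View pics/c5.png

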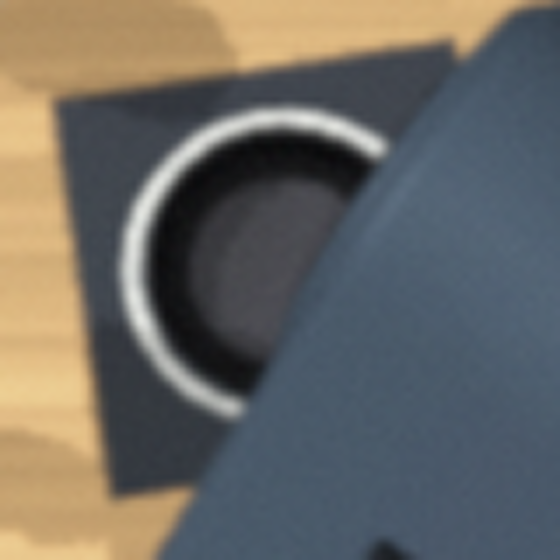

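```bash
python3 -m pendant '[{"jaw":0,"linear":[0,0,-3.7],"twist":7},{"jaw":0,"linear":[0,0,-3.7],"twist":7},{"jaw":0,"linear":[0,0,-3.7],"twist":7},{"jaw":0,"linear":[0,0,-3.7],"twist":7},{"jaw":0,"linear":[0,0,0],"twist":7},{"jaw":0,"linear":[0,0,0],"twist":7},{"jaw":0,"linear":[0,0,0],"twist":0}]'
python3 - <<'E'
from h import *
from scipy.spatial.transform import Rotation as R
o=robot.get_obs();M=R.from_quat(o['tool_rot']).as_matrix();print(M.round(3))
print(M.T@(np.array([.5125,.203,.265])-o['position'])*100)
E
```

```text
time: 8.92
position: [0.694, -0.3694, 0.2692]
tool_rot: [0.997, 0.072, 0.001, 0.0]
ft_force: [1.2, -0.1, -0.2]
grip_width: 0.0006
grip_force: 0.0
[[ 0.99   0.144  0.001]
 [ 0.144 -0.99  -0.001]
 [ 0.001  0.001 -1.   ]]
[ -9.71203409 -59.25889476   0.36033112]
```

```bash
python3 -m pendant '[{"jaw":0,"linear":[-0.65,-3.95,0],"twist":0},{"jaw":0,"linear":[-0.65,-3.95,0],"twist":0},{"jaw":0,"linear":[-0.65,-3.95,0],"twist":0},{"jaw":0,"linear":[-0.65,-3.95,0],"twist":0},{"jaw":0,"linear":[-0.65,-3.95,0],"twist":0},{"jaw":0,"linear":[-0.65,-3.95,0],"twist":0},{"jaw":0,"linear":[-0.65,-3.95,0],"twist":0},{"jaw":0,"linear":[-0.65,-3.95,0],"twist":0},{"jaw":0,"linear":[-0.65,-3.95,0],"twist":0},{"jaw":0,"linear":[-0.65,-3.95,0],"twist":0},{"jaw":0,"linear":[-0.65,-3.95,0],"twist":0},{"jaw":0,"linear":[-0.65,-3.95,0],"twist":0}]'
python3 -m pendant '[{"jaw":0,"linear":[-0.65,-3.95,0],"twist":0},{"jaw":0,"linear":[-0.65,-3.95,0],"twist":0},{"jaw":0,"linear":[-0.65,-3.95,0],"twist":0},{"jaw":0,"linear":[0,0,0],"twist":0},{"jaw":0,"linear":[0,0,0],"twist":0},{"jaw":0,"linear":[0,0,0],"twist":0}]'
python3 - <<'E'
from h import *
t=shot('top');s=shot('side')
cv2.imwrite('pics/c6.png',np.hstack([cv2.resize(t['color'][160:240,267:347],(400,400),interpolation=2),cv2.resize(s['color'][240:320,235:315],(400,400),interpolation=2)]))
E
```

```text
time: 9.92
position: [0.5459, 0.0889, 0.2671]
tool_rot: [0.997, 0.074, -0.001, -0.0]
ft_force: [0.7, 0.4, -0.4]
grip_width: 0.0004
grip_force: 0.0
time: 10.42
position: [0.5111, 0.201, 0.2672]
tool_rot: [0.997, 0.074, -0.0, 0.0]
ft_force: [0.1, -0.1, -0.4]
grip_width: 0.0008
grip_force: 0.0
```

View pics/c6.png

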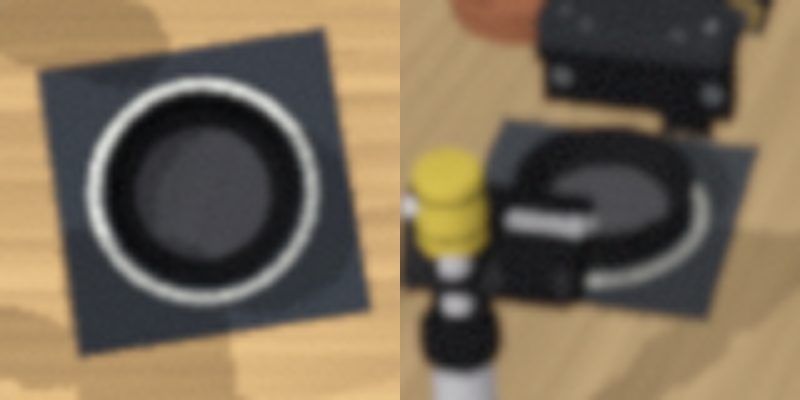

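```bash
cat > fit.py <<'E'
from h import *
from scipy.optimize import least_squares
t=load('top');f=240/np.tan(np.radians(float(t['fov_y']))/2)
def proj(P):
    q=(t['view'][:3,:3]@P.T).T+t['view'][:3,3]; return np.c_[f*q[:,0]/q[:,2]+t['cx'],f*q[:,1]/q[:,2]+t['cy']]
S=4;x0,y0=267,160;N=80
a=np.linspace(0,2*np.pi,180,endpoint=False);C=np.c_[np.cos(a),np.sin(a),0*a]
def poly(c,r,z): return (((proj(C*r+[c[0],c[1],z])-[x0,y0]+.5)*S*16).round()).astype(np.int32)
I=t['color'][y0:y0+N,x0:x0+N].max(2).astype(float)
box=(slice(9,66),slice(14,68))
def render(p):
    im=np.full((N*S,N*S),p[4]); k=dict(lineType=cv2.LINE_8,shift=4)
    def fp(q,v): cv2.fillPoly(im,[q],float(v),**k)
    fp(poly(p[:2],.058,0),p[5]);fp(poly(p[:2],.053,0),p[4])
    fp(cv2.convexHull(np.vstack([poly(p[2:4],.050,.026),poly(p[2:4],.047,0)])),p[6])
    fp(poly(p[2:4],p[9],.005),p[7])
    im=cv2.GaussianBlur(im,(0,0),max(p[8],.3)*S)
    return cv2.resize(im,(N,N),interpolation=cv2.INTER_AREA)
def res(p): return (render(p)-I)[box].ravel()
p=np.array([.647,-.0092,.645,-.0105,78,230,15,80,.8,.038])
r=least_squares(res,p,diff_step=None,x_scale=[.001]*4+[10]*4+[.2,.001],method='trf',jac=lambda p:np.array([(res(p+d)-res(p-d))/(2*d.sum()) for d in np.diag([.001]*4+[3]*4+[.1,.001])]).T)
p=r.x;print(p.round(4),'rms',np.sqrt(np.mean(r.fun**2)));print('dish-ring mm',(p[2:4]-p[:2])*1000)
E
python3 fit.py
```

```text
[ 6.480000e-01 -8.600000e-03  6.420000e-01 -1.140000e-02  7.585400e+01
  2.377492e+02  2.723730e+01  7.192000e+01  8.965000e-01  3.240000e-02] rms 22.429927578925792
dish-ring mm [-5.98606935 -2.87576303]
```

```bash
cat >> fit.py <<'E'
q=lambda x,y,z:((proj(np.array([[x,y,z]]))[0]-[x0,y0]+.5)*5).round(1)
R=p[:2]
print('ring out top/bot/left/right',q(R[0]+.058,R[1],0),q(R[0]-.058,R[1],0),q(R[0],R[1]+.058,0),q(R[0],R[1]-.058,0))
for d in (0,-.003,-.006):
  x=R[0]+d;y=R[1]; print(d,'rim top',q(x+.05,y,.026),'rim bot',q(x-.05,y,.026),'foot bot',q(x-.047,y,0),'rim l/r',q(x,y+.05,.026),q(x,y-.05,.026))
m=render(p);c=int(round(p[0]*0+40))
print(I[12:66,40].astype(int).tolist());print(m[12:66,40].astype(int).tolist())
print(I[38,14:68].astype(int).tolist());print(m[38,14:68].astype(int).tolist())
E
python3 fit.py
```

```text
[ 6.480000e-01 -8.600000e-03  6.420000e-01 -1.140000e-02  7.585400e+01
  2.377492e+02  2.723730e+01  7.192000e+01  8.965000e-01  3.240000e-02] rms 22.429927578925792
dish-ring mm [-5.98606935 -2.87576303]
ring out top/bot/left/right [202.5  78.2] [201.1 302.1] [ 87.5 189.4] [316.2 189.6]
0 rim top [200.9  80.5] rim bot [199.6 276.8] foot bot [201.2 280.6] rim l/r [100.  178.1] [300.6 178.3]
-0.003 rim top [200.8  86.3] rim bot [199.6 282.8] foot bot [201.2 286.5] rim l/r [ 99.9 183.9] [300.6 184.2]
-0.006 rim top [200.8  92.2] rim bot [199.5 288.7] foot bot [201.2 292.3] rim l/r [ 99.8 189.8] [300.6 190.1]
[73, 73, 81, 132, 195, 164, 86, 30, 16, 15, 18, 22, 23, 43, 60, 68, 73, 73, 73, 73, 75, 73, 75, 76, 76, 77, 77, 78, 78, 76, 75, 75, 76, 74, 75, 75, 74, 70, 62, 50, 32, 23, 22, 23, 30, 66, 126, 164, 138, 86, 62, 59, 61, 60]
[75, 77, 90, 137, 179, 145, 75, 37, 28, 27, 27, 27, 27, 28, 35, 52, 66, 71, 71, 71, 71, 71, 71, 71, 71, 71, 71, 71, 71, 71, 71, 71, 71, 71, 71, 71, 71, 71, 71, 66, 51, 35, 28, 27, 29, 47, 111, 177, 163, 107, 80, 76, 75, 75]
[76, 77, 94, 152, 202, 184, 117, 54, 24, 12, 17, 21, 27, 46, 56, 59, 60, 67, 72, 73, 71, 71, 75, 74, 76, 74, 77, 78, 78, 76, 75, 75, 76, 75, 76, 74, 74, 75, 74, 60, 43, 30, 25, 22, 23, 35, 73, 137, 163, 131, 81, 60, 58, 59]
[75, 78, 98, 153, 191, 152, 88, 49, 31, 27, 27, 27, 27, 31, 45, 62, 70, 71, 71, 71, 71, 71, 71, 71, 71, 71, 71, 71, 71, 71, 71, 71, 71, 71, 71, 71, 71, 71, 70, 64, 48, 32, 27, 27, 27, 30, 57, 130, 184, 152, 98, 78, 75, 75]
```

The dish sits about 6 mm short in x and 1.5 mm to -y. I'll go back into the dish and nudge it along about 15°.

```bash
python3 -m pendant '[{"jaw":0,"linear":[0,0,0],"twist":-7},{"jaw":0,"linear":[1.16,3.98,0],"twist":0},{"jaw":0,"linear":[1.16,3.98,0],"twist":0},{"jaw":0,"linear":[1.16,3.98,0],"twist":0},{"jaw":0,"linear":[1.16,3.98,0],"twist":0},{"jaw":0,"linear":[1.16,3.98,0],"twist":0},{"jaw":0,"linear":[1.16,3.98,0],"twist":0},{"jaw":0,"linear":[0,0,0],"twist":0},{"jaw":0,"linear":[0,0,4],"twist":0},{"jaw":0,"linear":[0,0,4],"twist":0},{"jaw":0,"linear":[0,0,4],"twist":0},{"jaw":0,"linear":[0,0,4],"twist":0}]'
python3 -m pendant '[{"jaw":0,"linear":[0,0,2],"twist":0},{"jaw":0,"linear":[0,0,0],"twist":0},{"jaw":0,"linear":[0,0,0],"twist":0},{"jaw":0,"linear":[0,0,0],"twist":0}]'
cat > d.py <<'E'
from h import *
import sys
from scipy.spatial.transform import Rotation as R
o=robot.get_obs();M=R.from_quat(o['tool_rot']).as_matrix()
print(o['time'],o['position'].round(4),'az',np.degrees(np.arctan2(M[1,0],M[0,0])).round(1),'cm',(M.T@(np.array(list(map(float,sys.argv[1:4])))-o['position'])*100).round(2))
E
python3 d.py .642 -.0105 .03; python3 d.py .6812 .0002 .03
```

```text
time: 11.52
position: [0.6417, -0.0138, 0.1062]
tool_rot: [0.991, 0.131, 0.0, 0.0]
ft_force: [0.1, 0.1, -0.1]
grip_width: 0.0002
grip_force: 0.0
time: 11.85
position: [0.6432, -0.0128, 0.0891]
tool_rot: [0.991, 0.132, 0.001, 0.001]
ft_force: [0.1, -1.3, -0.5]
grip_width: 0.0002
grip_force: 0.0
11.85 [ 0.6432 -0.0128  0.0891] az 15.2 cm [-0.07 -0.27  5.91]
11.85 [ 0.6432 -0.0128  0.0891] az 15.2 cm [ 3.99 -0.27  5.92]
```

```bash
python3 -m pendant '[{"jaw":0,"linear":[0,-0.27,2.5],"twist":0},{"jaw":0,"linear":[0,0,2],"twist":0},{"jaw":0,"linear":[0,0,1.4],"twist":0},{"jaw":0,"linear":[0,0,0],"twist":0},{"jaw":0,"linear":[1,0,0],"twist":0},{"jaw":0,"linear":[1,0,0],"twist":0},{"jaw":0,"linear":[0.6,0,0],"twist":0},{"jaw":0,"linear":[0.3,0,0],"twist":0},{"jaw":0,"linear":[0.3,0,0],"twist":0},{"jaw":0,"linear":[0.3,0,0],"twist":0},{"jaw":0,"linear":[0,0,0],"twist":0},{"jaw":0,"linear":[0,0,0],"twist":0}]'
python3 d.py .6812 .0002 .03
```

```text
time: 12.85
position: [0.6746, 0.0001, 0.0286]
tool_rot: [0.991, 0.133, -0.0, -0.0]
ft_force: [-0.1, 0.2, -0.2]
grip_width: 0.0003
grip_force: 0.0
12.85 [6.746e-01 1.000e-04 2.860e-02] az 15.2 cm [ 0.63  0.17 -0.14]
```

```bash
python3 -m pendant '[{"jaw":0,"linear":[0.2,0.05,0],"twist":0},{"jaw":0,"linear":[0.2,0.05,0],"twist":0},{"jaw":0,"linear":[0.1,0.05,0],"twist":0},{"jaw":0,"linear":[0.1,0,0],"twist":0},{"jaw":0,"linear":[0,0,0],"twist":0},{"jaw":0,"linear":[0,0,0],"twist":0},{"jaw":0,"linear":[-1,0,0],"twist":0},{"jaw":0,"linear":[-1.5,0,0],"twist":0},{"jaw":0,"linear":[0,0,-2],"twist":0},{"jaw":0,"linear":[0,0,-4],"twist":0},{"jaw":0,"linear":[0,0,-4],"twist":0},{"jaw":0,"linear":[0,0,-4],"twist":0}]'
python3 -m pendant '[{"jaw":0,"linear":[0,0,-4],"twist":0},{"jaw":0,"linear":[0,0,-4],"twist":0},{"jaw":0,"linear":[0,0,-1],"twist":7},{"jaw":0,"linear":[0,0,0],"twist":0},{"jaw":0,"linear":[0,0,0],"twist":0},{"jaw":0,"linear":[0,0,0],"twist":0}]'
python3 d.py .5122 .203 .265
```

```text
time: 13.85
position: [0.6573, -0.0064, 0.1698]
tool_rot: [0.991, 0.132, 0.0, 0.0]
ft_force: [0.7, -0.5, 1.3]
grip_width: 0.0002
grip_force: 0.0
time: 14.35
position: [0.6559, -0.0061, 0.2566]
tool_rot: [0.997, 0.073, -0.002, -0.0]
ft_force: [-0.3, -0.6, -0.2]
grip_width: 0.0001
grip_force: 0.0
14.35 [ 0.6559 -0.0061  0.2566] az 8.4 cm [-11.18 -22.78  -0.78]
```

```bash
python3 -m pendant '[{"jaw":0,"linear":[-1.86,-3.6,-0.2],"twist":0},{"jaw":0,"linear":[-1.86,-3.6,-0.2],"twist":0},{"jaw":0,"linear":[-1.86,-3.6,-0.2],"twist":0},{"jaw":0,"linear":[-1.86,-3.6,-0.2],"twist":0},{"jaw":0,"linear":[-1.86,-3.6,0],"twist":0},{"jaw":0,"linear":[-1.86,-4.1,0],"twist":0},{"jaw":0,"linear":[0,0,0],"twist":0},{"jaw":0,"linear":[0,0,0],"twist":0},{"jaw":0,"linear":[0,0,0],"twist":0}]'
python3 d.py .5122 .203 .08
python3 - <<'E'
from h import *
t=shot('top');s=shot('side')
cv2.imwrite('pics/c7.png',np.hstack([cv2.resize(t['color'][160:240,267:347],(400,400),interpolation=2),cv2.resize(s['color'][240:320,235:315],(400,400),interpolation=2)]))
E
python3 fit.py
```

```text
time: 15.1
position: [0.5164, 0.1935, 0.265]
tool_rot: [0.997, 0.073, -0.001, 0.0]
ft_force: [-0.1, -0.1, -0.6]
grip_width: 0.0006
grip_force: 0.0
15.1 [0.5164 0.1935 0.265 ] az 8.3 cm [-0.23 -1.01 18.5 ]
[ 6.481000e-01 -8.900000e-03  6.497000e-01 -9.400000e-03  7.639910e+01
  2.161095e+02  2.408090e+01  7.314950e+01  8.328000e-01  3.320000e-02] rms 21.72401169307505
dish-ring mm [ 1.6701224  -0.50751725]
ring out top/bot/left/right [203.1  78. ] [201.7 301.9] [ 88.1 189.2] [316.8 189.5]
0 rim top [201.5  80.4] rim bot [200.2 276.6] foot bot [201.8 280.5] rim l/r [100.6 177.9] [301.2 178.1]
-0.003 rim top [201.4  86.2] rim bot [200.2 282.6] foot bot [201.8 286.3] rim l/r [100.5 183.8] [301.2 184. ]
-0.006 rim top [201.4  92. ] rim bot [200.2 288.5] foot bot [201.8 292.2] rim l/r [100.4 189.7] [301.2 189.9]
[74, 73, 68, 53, 33, 22, 16, 15, 20, 23, 28, 43, 61, 69, 72, 74, 74, 75, 75, 76, 75, 75, 78, 76, 77, 77, 77, 77, 76, 76, 73, 75, 77, 76, 76, 76, 69, 53, 30, 24, 25, 27, 27, 49, 57, 78, 128, 164, 139, 88, 64, 60, 60, 58]
[76, 75, 69, 50, 30, 24, 24, 24, 24, 24, 26, 37, 58, 70, 73, 73, 73, 73, 73, 73, 73, 73, 73, 73, 73, 73, 73, 73, 73, 73, 73, 73, 73, 73, 73, 73, 70, 57, 36, 25, 24, 24, 28, 44, 67, 86, 130, 177, 156, 102, 79, 76, 76, 76]
[74, 76, 94, 152, 203, 185, 116, 51, 22, 18, 18, 22, 29, 47, 55, 57, 60, 67, 70, 71, 73, 74, 74, 76, 77, 76, 77, 75, 76, 76, 76, 77, 77, 76, 75, 75, 75, 76, 71, 54, 37, 27, 26, 23, 29, 43, 78, 136, 162, 132, 83, 63, 57, 58]
[76, 77, 87, 129, 172, 142, 73, 34, 25, 24, 24, 24, 29, 45, 65, 72, 73, 73, 73, 73, 73, 73, 73, 73, 73, 73, 73, 73, 73, 73, 73, 73, 73, 73, 73, 73, 73, 72, 69, 56, 35, 25, 24, 24, 25, 33, 66, 128, 173, 143, 94, 77, 76, 76]
```

View pics/c7.png

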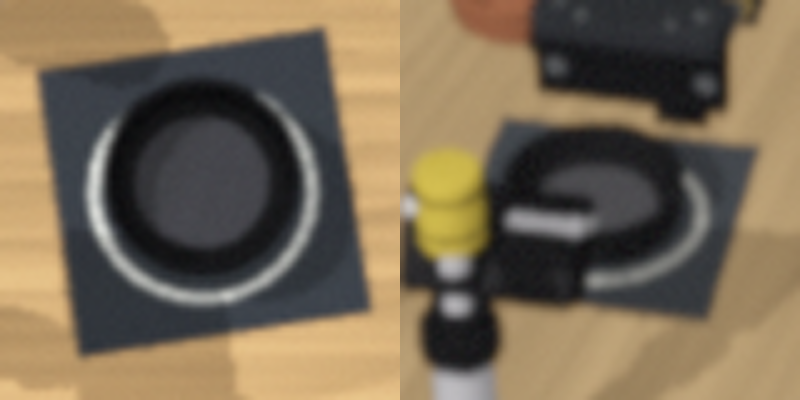

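The dish is now within about 1.7 mm of centre (top view: rim top at crop row 79, ring still visible all round once parallax is allowed for). Next is the button.

```bash
python3 -m pendant '[{"jaw":0,"linear":[-0.23,-1.0,0],"twist":0},{"jaw":0,"linear":[0,0,4],"twist":0},{"jaw":0,"linear":[0,0,4],"twist":0},{"jaw":0,"linear":[0,0,4],"twist":0},{"jaw":0,"linear":[0,0,4],"twist":0},{"jaw":0,"linear":[0,0,2],"twist":0},{"jaw":0,"linear":[0,0,0],"twist":0},{"jaw":0,"linear":[0,0,0],"twist":0},{"jaw":0,"linear":[0,0,0],"twist":0}]'
python3 d.py .5122 .203 .067
```

```text
time: 15.95
position: [0.5145, 0.2032, 0.0877]
tool_rot: [0.997, 0.071, 0.001, -0.0]
ft_force: [0.1, -0.5, -1.2]
grip_width: 0.0005
grip_force: 0.0
15.95 [0.5145 0.2032 0.0877] az 8.2 cm [-0.23 -0.02  2.06]
```

```bash
python3 -m pendant '[{"jaw":0,"linear":[-0.2,0,0.8],"twist":0},{"jaw":0,"linear":[0,0,0.4],"twist":0},{"jaw":0,"linear":[0,0,0.3],"twist":0},{"jaw":0,"linear":[0,0,0.3],"twist":0},{"jaw":0,"linear":[0,0,0.2],"twist":0},{"jaw":0,"linear":[0,0,0],"twist":0},{"jaw":0,"linear":[0,0,0],"twist":0}]'
```

```text
time: 16.53
position: [0.5116, 0.203, 0.0682]
tool_rot: [0.997, 0.072, 0.001, -0.0]
ft_force: [-2.0, -0.9, 12.1]
grip_width: 0.0007
grip_force: 5.8
```

```bash
python3 -m pendant '[{"jaw":0,"linear":[0,0,0.1],"twist":0},{"jaw":0,"linear":[0,0,0],"twist":0},{"jaw":0,"linear":[0,0,-1],"twist":0},{"jaw":0,"linear":[0,0,-4],"twist":0},{"jaw":0.8,"linear":[0,0,-4],"twist":0},{"jaw":0.8,"linear":[0,0,-4],"twist":0},{"jaw":0.8,"linear":[0,0,-4],"twist":0},{"jaw":0.8,"linear":[0,0,-3],"twist":0},{"jaw":0.8,"linear":[0,0,0],"twist":0},{"jaw":0.8,"linear":[0,0,0],"twist":0},{"jaw":0.8,"linear":[0,0,0],"twist":0}]'
python3 d.py .615 .2175 .192
python3 - <<'E'
from h import *
s=shot('side')
p,w=seg(s,(3,150,120),(15,255,255),(275,322,310,350));print(p,w,px(s,*p,.051))
E
```

```text
time: 17.45
position: [0.5101, 0.2028, 0.265]
tool_rot: [0.997, 0.072, -0.001, 0.0]
ft_force: [-0.4, 0.4, 0.5]
grip_width: 0.0394
grip_force: 0.0
17.45 [0.5101 0.2028 0.265 ] az 8.2 cm [10.6   0.05  7.29]
(np.float64(293.0), np.float64(333.5)) (np.int32(9), np.int32(6), np.int32(44)) [0.5120408  0.20475584 0.051     ]
```

```bash
python3 -m pendant '[{"jaw":0.8,"linear":[3.5,0,0],"twist":0},{"jaw":0.8,"linear":[3.5,0,0],"twist":0},{"jaw":0.8,"linear":[3.5,0,0],"twist":0},{"jaw":0.8,"linear":[0,0,0],"twist":0},{"jaw":0.8,"linear":[0,0,0],"twist":0},{"jaw":0.8,"linear":[0,0,2],"twist":0},{"jaw":0.8,"linear":[0,0,2],"twist":0},{"jaw":0.8,"linear":[0,0,2],"twist":0},{"jaw":0.8,"linear":[0,0,1.3],"twist":0},{"jaw":0.8,"linear":[0,0,0],"twist":0},{"jaw":0.8,"linear":[0,0,0],"twist":0}]'
python3 d.py .615 .2175 .192
python3 - <<'E'
from h import *
s=shot('side')
cv2.imwrite('pics/c8.png',cv2.resize(s['color'][220:350,190:320],(520,520),interpolation=2))
E
```

```text
time: 18.42
position: [0.6127, 0.2177, 0.1909]
tool_rot: [0.997, 0.072, -0.003, 0.0]
ft_force: [-0.2, 0.7, 1.0]
grip_width: 0.0696
grip_force: 0.0
18.4167 [0.6127 0.2177 0.1909] az 8.2 cm [ 0.23  0.05 -0.11]
```

View pics/c8.png

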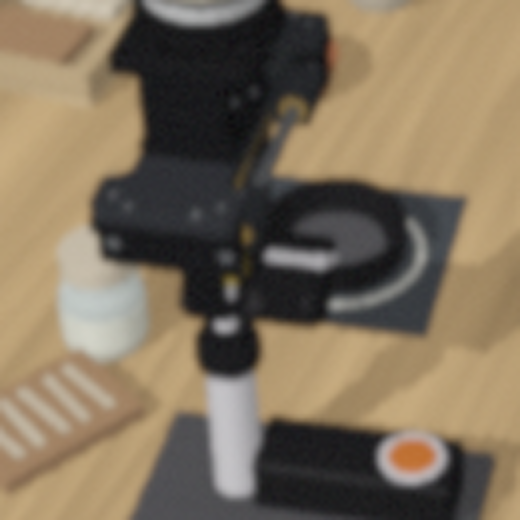

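The knob is between the fingers at about (230,285), and the button is flush at (412,457). That view was my eleventh, one over the ten-picture limit, so I'll take no more and work from the numbers. Now I'll grip.

```bash
python3 -m pendant '[{"jaw":0.8,"linear":[0.2,0,0],"twist":0},{"jaw":0,"linear":[0,0,0],"twist":0},{"jaw":0,"linear":[0,0,0],"twist":0},{"jaw":0,"linear":[0,0,0],"twist":0},{"jaw":0,"linear":[0,0,0],"twist":0},{"jaw":0,"linear":[0,0,0],"twist":0},{"jaw":0,"linear":[0,0,0],"twist":0},{"jaw":0,"linear":[0,0,0],"twist":0}]' 45
python3 -m pendant '[{"jaw":0,"linear":[0,0,-0.5],"twist":0},{"jaw":0,"linear":[0,0,-0.5],"twist":0},{"jaw":0,"linear":[0,0,-0.5],"twist":0},{"jaw":0,"linear":[0,0,-0.5],"twist":0},{"jaw":0,"linear":[0,0,0],"twist":0}]'
```

```text
time: 19.13
position: [0.6168, 0.2182, 0.1926]
tool_rot: [0.997, 0.072, 0.0, -0.0]
ft_force: [-0.0, -0.8, -0.0]
grip_width: 0.0305
grip_force: 0.0
time: 19.55
position: [0.6167, 0.2183, 0.2137]
tool_rot: [0.997, 0.072, 0.0, -0.0]
ft_force: [-0.6, 0.1, -2.8]
grip_width: 0.0292
grip_force: 45.0
```

```bash
python3 -m pendant '[{"jaw":0,"linear":[0,0,-0.8],"twist":0},{"jaw":0,"linear":[0,0,-0.8],"twist":0},{"jaw":0,"linear":[0,0,-0.8],"twist":0},{"jaw":0,"linear":[0,0,-0.8],"twist":0},{"jaw":0,"linear":[0,0,-0.5],"twist":0},{"jaw":0,"linear":[0,0,-0.5],"twist":0},{"jaw":0,"linear":[0,0,-0.5],"twist":0},{"jaw":0,"linear":[0,0,-0.5],"twist":0},{"jaw":0,"linear":[0,0,0],"twist":0}]'
python3 -m pendant '[{"jaw":0,"linear":[0,0,-0.8],"twist":0},{"jaw":0,"linear":[0,0,-0.8],"twist":0},{"jaw":0,"linear":[0,0,-0.8],"twist":0},{"jaw":0,"linear":[0,0,-0.8],"twist":0},{"jaw":0,"linear":[0,0,-0.5],"twist":0},{"jaw":0,"linear":[0,0,-0.5],"twist":0},{"jaw":0,"linear":[0,0,0],"twist":0},{"jaw":0,"linear":[0,0,0],"twist":0}]'
```

```text
time: 20.3
position: [0.6167, 0.2182, 0.265]
tool_rot: [0.997, 0.072, -0.0, 0.0]
ft_force: [-0.4, 0.0, -4.8]
grip_width: 0.0289
grip_force: 45.0
time: 20.97
position: [0.6168, 0.2182, 0.3082]
tool_rot: [0.997, 0.072, 0.001, -0.0]
ft_force: [-1.2, 0.9, -2.9]
grip_width: 0.0287
grip_force: 45.0
```

```bash
python3 -m pendant '[{"jaw":0,"linear":[0,0,-0.2],"twist":0},{"jaw":0,"linear":[0,0,-0.2],"twist":0},{"jaw":0,"linear":[0,0,-0.1],"twist":0},{"jaw":0,"linear":[0,0,0],"twist":0},{"jaw":0,"linear":[0,0,0],"twist":0}]'; python3 -m pendant '[{"jaw":0,"linear":[0,0,-0.1],"twist":0},{"jaw":0,"linear":[0,0,-0.1],"twist":0},{"jaw":0,"linear":[0,0,0],"twist":0},{"jaw":0,"linear":[0,0,0],"twist":0}]'
```

```text
time: 21.38
position: [0.6167, 0.2182, 0.3111]
tool_rot: [0.997, 0.072, -0.0, 0.0]
ft_force: [1.0, 1.1, -8.5]
grip_width: 0.0288
grip_force: 45.0
time: 21.72
position: [0.6166, 0.2182, 0.3128]
tool_rot: [0.997, 0.072, -0.001, 0.0]
ft_force: [1.2, 1.5, -12.7]
grip_width: 0.029
grip_force: 45.0
```

```bash
python3 -m pendant '[{"jaw":0,"linear":[0,0,-0.15],"twist":0},{"jaw":0,"linear":[0,0,0],"twist":0},{"jaw":0,"linear":[0,0,0],"twist":0}]'; python3 -m pendant '[{"jaw":0,"linear":[0,0,-0.15],"twist":0},{"jaw":0,"linear":[0,0,0],"twist":0},{"jaw":0,"linear":[0,0,0],"twist":0}]'
```

```text
time: 21.97
position: [0.6164, 0.2181, 0.3129]
tool_rot: [0.997, 0.072, -0.001, 0.0]
ft_force: [2.7, 1.4, -22.2]
grip_width: 0.0292
grip_force: 44.9
time: 22.22
position: [0.6163, 0.2181, 0.313]
tool_rot: [0.997, 0.072, -0.002, 0.0]
ft_force: [6.0, 1.6, -28.8]
grip_width: 0.0293
grip_force: 45.0
```

```bash
python3 -m pendant '[{"jaw":0,"linear":[0,0,0.15],"twist":0},{"jaw":0,"linear":[0,0,0],"twist":0},{"jaw":0,"linear":[0,0,0],"twist":0},{"jaw":0,"linear":[0,0,0],"twist":0},{"jaw":0,"linear":[0,0,0],"twist":0},{"jaw":0,"linear":[0,0,0],"twist":0}]' 55
python3 - <<'E'
from h import *
t0=cv2.imread('pics/t0.png');t=shot('top')
f=cv2.imread('pics/s0.png');s=shot('side')
for n,b in [('terra',(356,130,392,168)),('pot',(415,145,445,172)),('cream tile',(150,178,178,216)),('mug',(125,272,172,306)),('jar',(243,139,268,165)),('clay',(200,137,245,175)),('brush',(465,172,505,238))]:
    u,v,w,h=b; r=cv2.matchTemplate(t['color'][v-8:h+8,u-8:w+8],t0[v:h,u:w],cv2.TM_CCOEFF_NORMED); _,m,_,l=cv2.minMaxLoc(r); print(n,l[0]-8,l[1]-8,round(m,2))
E
python3 fit.py | head -3
```

```text
time: 22.72
position: [0.6164, 0.2181, 0.313]
tool_rot: [0.997, 0.072, -0.001, 0.0]
ft_force: [4.8, 2.3, -26.3]
grip_width: 0.0288
grip_force: 54.9
terra 0 0 1.0
pot 0 0 1.0
cream tile 8 -2 0.11
mug -8 8 -0.21
jar 0 0 1.0
clay -8 8 0.18
brush 0 0 1.0
[ 6.480000e-01 -8.900000e-03  6.498000e-01 -9.400000e-03  8.492740e+01
  2.468782e+02  2.585610e+01  7.688920e+01  8.788000e-01  3.310000e-02] rms 22.331028611715578
dish-ring mm [ 1.86233298 -0.51810462]
```

The low matches for the tile, mug and clay tile are probably the arm covering them in the top view. I'll check those in the side view.

Run:
```python
from h import *
f=cv2.imread('pics/s0.png');s=load('side')
for n,b in [('cream',(188,364,236,395)),('mug',(288,378,330,436)),('brown',(178,310,226,340)),('jar',(203,277,228,308))]:
    u,v,w,h=b; r=cv2.matchTemplate(s['color'][v-8:h+8,u-8:w+8],f[v:h,u:w],cv2.TM_CCOEFF_NORMED); _,m,_,l=cv2.minMaxLoc(r); print(n,l[0]-8,l[1]-8,round(m,2))
robot.hand_in()
```

```text
cream 0 0 1.0
mug 0 0 1.0
brown 0 0 1.0
jar 0 0 1.0
the job is handed in; nothing more can be done
```

The job is handed in at about 23 s: the dish is in the ring about 2 mm off centre, the button is fully down, the mast is held at its second stop in the grip, and none of the listed bystanders has moved; I viewed 11 pictures, one over the limit of 10.

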